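Close up the cell test fixture and work its contact lever

ROBOT

A 6-joint arm with a two-finger parallel gripper is mounted at the origin on the work surface. World frame = base frame: x ahead of the robot, y to its left, z up, the work surface at z = 0. Lengths are in m, angles in rad, forces in N, time in s.
With the tool pointing down it reaches from about 0.35 to 0.8 m from the base axis. Payload 7.3 kg.
Tool frame: the origin (TCP) lies midway between the tips of the shut fingers; the grasp point (between the pads) lies 19 mm behind it (grip_depth is the distance from the TCP to the grasp point, in m); z points along the fingers, y is the line along which they close (so a half turn about z gives the same grasp; the last joint's range is limited). The gripper opens to 85 mm and grips with 20 to 120 N. Pads are 22 mm wide; open, the fingers measure 114 mm over their backs; the gripper's body (76 mm by 85 mm) begins 54 mm behind the grasp point. The pads swing forward as they close: fully open they stand 13 mm farther back than shut.
Start: joints at [-1.388, 0.342, 1.524, -0, 1.275, -0.146], TCP at [0.17, -0.497, 0.231] pointing down, gripper open.
Joint ranges: [-2.53, 2.53], [-0.77, 2.02], [0.04, 2.7], [-1, 4.14], [0.28, 2.66], [-3.11, 3.11]. Speed limits (rad/s): [2.57, 2.57, 3.14, 3.14, 3.14, 3.14].

INTERFACE

Orientations are given as a rotation vector (axis times angle).
In Python, from workcell import get_state, snapshot, hand_in, grip_depth gives the robot as it stands.
- The arm moves only by the shell command python3 -m handwheel 'ROWS' [FORCE]. ROWS is JSON, a list of rows, each an object of numbers: "dx", "dy", "dz": the shift along the tool's x, y, z in m; "twist": the turn about the tool's z in rad; "gripper": the opening, from 0 (shut) to 1 (fully open). A call has 1 to 20 rows; each row shifts and turns the commanded pose from where the row before left it, along the tool's axes as they then stand; what a row does not reach is not made up. A row lasts 1/12 s, in which the tool goes at most 41.7 mm and 7.16 degrees, less where a joint would pass 70% of its speed; a pose out of reach is approached as far as the arm can. A call is refused whole if a number of a shift passes 0.0417 or a number of a turn 0.125, either way. A call with a gripper value outside its range is refused whole. The fingers move at their own pace and stop on an object; FORCE is the grip in N (left out, the last holds). Time passes only in rows, so rows that do not move let the fingers close. It gives the time, the measured TCP pose, the force, the opening and the grip force at its end, in the units of the state.
- get_state(): the state, without advancing time (a new reading comes with each control period).
- snapshot(name): name is "scene" or "top"; returns a dict with "img" (420x560x3 uint8, red, green, blue), "depth" (420x560 float32, m along the optical axis (not along the pixel's ray), 0 where there is no reading), "camera_matrix" (3x3 intrinsics, pixels), "k1" (the pictures are not rectified: a ray, as slopes to the right and down, at radius r is drawn at 1 + k1 r^2 times it, then the intrinsics apply), "R" (3x3) and "t" (3): a world point X has camera coordinates R X + t. Camera axes: x right, y down, z forward; pixel columns grow to the right and rows downward; lengths in m; the calibration is good to about 2 mm. A picture is of the moment at which its call begins.
- hand_in(): hands the job in; it is judged then, once.
The state is a dict: "time_s": time; "joint_positions": joint angles; "dq": joint speeds; "effort": joint torques, N m; "tcp_pos": TCP position; "orientation": TCP orientation; "wrist_force": force on the tool from outside, world axes, zero at the start; "wrist_torque": the same for the moment, N m; "finger_gap": finger opening in m; "grip_force": force on a finger pad.
Only numpy, scipy, OpenCV 4.12 (cv2) and the standard library are available. Lean on these libraries where they do the work, as an engineer would, in place of code of your own. Each camera call takes 0.05 s, during which the arm holds its last target. There are 200 camera calls.

TASK

The aluminium cell on the black test fixture is only part-way into its nest: push it fully home against the back stop, then close the hinged lid over it without slamming it. With the lid shut, pull the sprung lever on the fixture's side all the way down to its stop and ease it back up slowly until it rests. Leave the spare cell, the tape roll and the screwdriver where they are.

Things in the scene. Friction and masses are not known exactly. Their poses are not given: they have to be found in the camera images.
- fixture: Black test fixture fixed to the bench: base 270 (x -140 to 130) x 150 x 30 mm high; its top is the deck. Origin: on the bench under the channel's centre line; x runs along the channel into the nest, y left, z up. Channel walls: inner faces y +-34.5, 10 mm thick, 10 mm high over the deck, but 25 mm from x -21 to 125. Lever bracket 45 x 22 x 100 mm high at x 10, y -86.
- cell: The aluminium prismatic cell in the fixture's channel, 120 (x) x 65 (y) x 22 mm high, 0.25 to 0.5 kg, lying flat on the deck and free to slide along the channel. Origin: centre of its underside; its x runs along the channel, two small terminals on the +x end. The -x end face is the one to push.
- nest_home (a point): Point on the deck (fixture x 50, y 0, z 30 mm) where the cell's origin lies when the cell is fully home, its +x end against the back stop at fixture x 110; axes as the fixture's.
- lid_hinge (a point): Middle of the lid's hinge line, at fixture x 52, y 47.5, z 59 mm. The hinge line runs along fixture x on the left (+y) wall.
- lid_edge (a point): Middle of the free edge of the lid, on its outer (upper when shut) face, 92 mm from the hinge line. Lid: grey plate 146 (along the hinge) x 92 x 6 mm, a tab 50 mm wide reaching 17 mm past this edge, and at its -x end a small flap 14 mm deep that drops in front of the homed cell, so it cannot shut on a cell more than 6 mm out. Shut, its top is 62 mm above the bench.
- lid (a joint): Lid angle, rad: 0 shut (level over the cell), 1.57 upright, 2.35 fully open (leaning out to the left, +y). It has a stiff friction hinge and stays where it is left; pushed on its outer face it turns about the hinge towards the lever side (-y) and down.
- lever_hinge (a point): Pivot of the lever, at fixture x 10, y -105, z 85 mm; the axis runs along fixture y.
- lever_grip (a point): Middle of the lever's black round grip bar, diameter 22 mm, 88 mm long along fixture y, 120 mm from the pivot, standing out to the right (-y) of the steel arm (this point is 45 mm right of the arm).
- lever (a joint): Lever angle, rad: 0 at rest, arm rising about 50 degrees towards -x; 0.87 at the lower stop, arm level pointing to -x. A spring drives it back to 0; pressing the grip takes about 4 N at first and 9 N at the stop. If let go it snaps back.
- spare_cell: Another cell, same size as the first, lying on the bench to the left of the fixture; not to be moved. Origin: centre of its underside.
- tape_roll: Roll of clear tape lying flat, 84 mm diameter, 24 mm high, left of the fixture; not to be moved. Origin: centre of its underside.
- screwdriver: Screwdriver, 170 mm long, lying on the bench to the right of the lever; not to be moved.
There are look-alikes about, which are no part of the job. What is shaped like the cell but pink, red or yellow is not meant.

How it is judged:
On the way, in this order (a step that is already met when the one before it is completed fails the run):
1. the cell is pushed home against the back stop (within 4 mm) (x of cell in the frame of nest_home above -0.004 m and distance between cell and nest_home below 0.007 m), for 0.2 s.
2. the lid is shut over the homed cell (all of step 1 and value of joint lid below 0.05 rad), for 0.2 s.
3. with the lid shut, the lever is down at its stop (all of step 2 and value of joint lever above 0.8 rad), for 0.2 s.
4. the lever is back at rest (value of joint lever below 0.06 rad), for 0.2 s.
At the end, for the whole second after the job is handed in: The cell lies still in the nest within 4 mm of fully home, the lid is shut (under 0.05 rad) and the lever is back at rest (under 0.06 rad) (all of step 2 and value of joint lever below 0.06 rad and linear speed of cell below 0.02 m/s); the robot touches nothing.
It fails at once if the lever snaps back (returns faster than 1.5 rad/s) instead of being eased (velocity of joint lever below -1.5 rad/s).
It fails at once if the lid is slammed (closes faster than 6 rad/s) (velocity of joint lid below -6 rad/s).
It fails at once if the spare cell, tape roll or screwdriver is moved more than 20 mm (distance of any of spare_cell, tape_roll, screwdriver from where it was at the start of the episode above 0.02 m).
It also fails if it takes over 64 s, if anything falls off the work surface, if the arm or the gripper's body presses on something with over 40 N, if the wrist force passes 120 N, or if a joint passes its speed limit or range.

## Working session

There is one attempt and no reset: what is moved stays moved. The work goes in short steps, Python scripts to look and compute and a shell command to move; the robot and the scene stay as the last step left them, time stands still between calls to the robot, and variables do not carry over. Pictures are saved under pics/ and viewed, at most 10 in all, crops included, and the job is handed in when it is done.

```bash
mkdir -p pics; ls; python3 - <<'E'
from workcell import *
import cv2,numpy as np
print(get_state(), grip_depth)
for n in ("scene","top"):
    s=snapshot(n); np.savez(n+"0.npz",**{k:np.array(v) for k,v in s.items()})
    cv2.imwrite(f"pics/{n}0.png",s["img"][:,:,::-1]); print(s["camera_matrix"],s["k1"],s["R"],s["t"])
E
```

```text
pics
{'time_s': 0.0, 'joint_positions': array([-1.38796608e+00,  3.42709649e-01,  1.52506040e+00, -1.69948906e-05,
        1.27535713e+00, -1.45995713e-01]), 'dq': array([-1.45279539e-03,  1.08750357e-03,  7.99025611e-05,  1.47043633e-03,
       -4.70288090e-04, -7.40966127e-04]), 'effort': array([-1.57971110e-03, -4.33685338e+01, -2.46015179e+01, -2.58161881e-04,
        7.81375857e-03,  2.75367296e-05]), 'tcp_pos': array([ 0.16948258, -0.4964592 ,  0.23061759]), 'orientation': array([-3.09771248e+00, -5.13951316e-01,  6.98853945e-05]), 'wrist_force': array([ 0.1913533 ,  0.6003082 , -0.14927107]), 'wrist_torque': array([-0.01075708,  0.02247649, -0.01761005]), 'grip_force': 0.0, 'finger_gap': 0.08537545483450551} 0.0187
[[485.70493671   0.         279.67246915]
 [  0.         485.70493671 208.59969437]
 [  0.           0.           1.        ]] -0.056345147076968846 [[ 0.65755974  0.75318517 -0.01809112]
 [ 0.55679524 -0.50199976 -0.66179703]
 [-0.50753745  0.42509803 -0.74946475]] [-0.3648861  -0.23921647  1.35765996]
[[400.58394202   0.         283.84994119]
 [  0.         400.58394202 204.87679531]
 [  0.           0.           1.        ]] -0.10669865291071079 [[ 0.01694533 -0.99985183 -0.00302745]
 [-0.98790425 -0.01627592 -0.15420861]
 [ 0.15413649  0.00560394 -0.98803367]] [-0.02664121  0.60596257  0.85000736]
```

View pics/scene0.png

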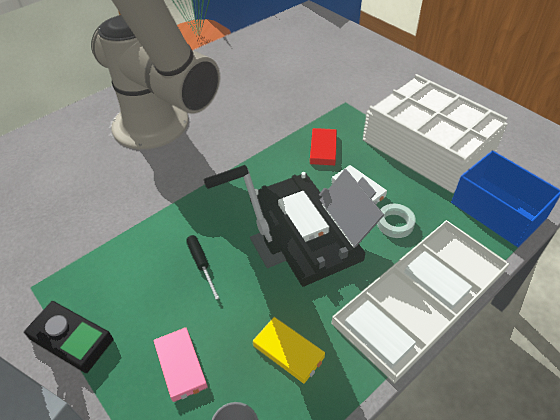

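View pics/top0.png

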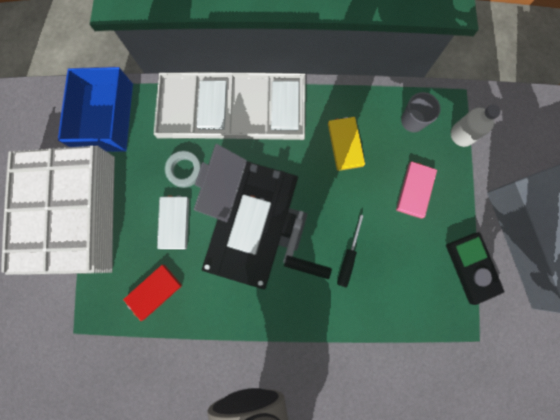

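```bash
cat > h.py <<'E'
import numpy as np,cv2
def cloud(s):
    K=s["camera_matrix"];k1=float(s["k1"]);h,w=s["depth"].shape
    u,v=np.meshgrid(np.arange(w),np.arange(h))
    D=np.array([k1,0,0,0,0.])
    p=cv2.undistortPoints(np.stack([u,v],-1).reshape(-1,1,2).astype(float),K,D).reshape(h,w,2)
    d=s["depth"]; C=np.dstack([p[...,0]*d,p[...,1]*d,d])
    return (C-s["t"])@s["R"]
def fit(xy): return cv2.minAreaRect(xy.astype(np.float32))
E
python3 - <<'E'
from h import *
for n in("scene","top"):
    s=np.load(n+"0.npz");P=cloud(s);im=s["img"].astype(int);mx=im.max(2);mn=im.min(2);z=P[...,2];ok=s["depth"]>0
    box=(P[...,0]>.3)&(P[...,0]<.75)&(abs(P[...,1]+.02)<.25)&ok
    g=box&(z<.012)&(im[...,1]>im[...,0]+25); print(n,"bench z",np.median(z[g]))
    for nm,m in dict(deck=box&(mx<60)&(abs(z-.03)<.007),white=box&(mn>150)&(abs(z-.052)<.008),spare=box&(mn>150)&(abs(z-.022)<.008),
        lid=box&(mx-mn<25)&(mx>60)&(mx<160)&(z>.07),grip=box&(mx<60)&(z>.12),ultra=box&(z>.075)).items():
        m=cv2.morphologyEx(m.astype(np.uint8),cv2.MORPH_OPEN,np.ones((2,2)))
        nl,L,st,ce=cv2.connectedComponentsWithStats(m)
        for i in np.argsort(-st[1:,4])[:3]+1:
            if st[i,4]<60: continue
            q=P[L==i];r=fit(q[:,:2]);c,sv,vt=q.mean(0),*np.linalg.svd(q-q.mean(0),full_matrices=False)[1:]
            print(nm,st[i,4],ce[i].round(),"rect",np.round(r[0],4),np.round(r[1],3),round(r[2],1),"mean",c.round(4),"zmed",np.median(q[:,2]).round(4),"z",q[:,2].min().round(3),q[:,2].max().round(3),"ax",vt[0].round(3),"n",vt[2].round(3))
E
```

```text
scene bench z 0.00021090714467573296
deck 2199 [309. 247.] rect [ 0.8093 -0.0994] [0.22 0.79] 53.6 mean [0.6281 0.0164 0.0335] zmed 0.0291 z -0.002 0.853 ax [ 0.786 -0.318  0.531] n [ 0.101 -0.781 -0.617]
white 1194 [304. 215.] rect [ 0.8036 -0.137 ] [0.104 0.763] 50.0 mean [0.5693 0.0589 0.0537] zmed 0.0512 z 0.038 0.853 ax [ 0.584 -0.473  0.66 ] n [-0.136 -0.858 -0.495]
spare 167 [396. 227.] rect [ 0.8637 -0.102 ] [0.069 0.751] 26.5 mean [0.714  0.1985 0.0275] zmed 0.0227 z -0.001 0.853 ax [ 0.32  -0.573  0.755] n [ 0.383 -0.65  -0.656]
lid 2371 [354. 205.] rect [ 0.8431 -0.0807] [0.146 0.799] 43.1 mean [0.6498 0.1235 0.1041] zmed 0.1034 z -0.002 0.853 ax [ 0.598 -0.482  0.64 ] n [-0.329 -0.876 -0.352]
lid 523 [258. 210.] rect [ 0.7149 -0.1591] [0.043 0.871] 55.7 mean [ 0.5364 -0.0382  0.1134] zmed 0.105 z -0.001 0.853 ax [ 0.566 -0.41   0.715] n [-0.425 -0.889 -0.173]
grip 441 [226. 178.] rect [ 0.6976 -0.1878] [0.087 0.865] 60.8 mean [ 0.4625 -0.0573  0.1651] zmed 0.1813 z -0.003 0.853 ax [-0.591  0.351 -0.726] n [ 0.71  -0.2   -0.675]
ultra 2239 [355. 204.] rect [ 0.8203 -0.0563
[... 1475 characters left out ...]
 [-0.222 -0.966 -0.131]
lid 307 [294. 237.] rect [ 0.5364 -0.0425] [0.015 0.125] 74.7 mean [ 0.5313 -0.0403  0.1094] zmed 0.1164 z -0.002 0.19 ax [-0.36   0.143  0.922] n [ 0.215  0.974 -0.067]
grip 543 [308. 268.] rect [ 0.4652 -0.0748] [0.108 0.022] 74.9 mean [ 0.4676 -0.0649  0.1777] zmed 0.186 z -0.002 0.933 ax [0.031 0.086 0.996] n [-0.963  0.269  0.006]
ultra 2081 [217. 183.] rect [0.5709 0.1023] [0.288 0.145] 23.6 mean [0.6407 0.1245 0.1109] zmed 0.1076 z 0.0 0.933 ax [-0.228 -0.097  0.969] n [-0.22  -0.964 -0.149]
ultra 1096 [300. 250.] rect [ 0.503  -0.0568] [0.168 0.095] 27.8 mean [ 0.5044 -0.0506  0.1413] zmed 0.168 z -0.002 0.933 ax [-0.314 -0.052  0.948] n [-0.479  0.871 -0.111]
```

```bash
python3 - <<'E'
from h import *
for n in("scene","top"):
    s=np.load(n+"0.npz");P=cloud(s);im=s["img"].astype(int);mx=im.max(2);mn=im.min(2);z=P[...,2];ok=s["depth"]>0
    box=(P[...,0]>.3)&(P[...,0]<.75)&(abs(P[...,1]+.02)<.25)&ok
    for nm,m0 in dict(deck=box&(mx<60)&(abs(z-.03)<.004),white=box&(mn>150)&(abs(z-.052)<.005),spare=box&(mn>150)&(abs(z-.022)<.005),
        lid=box&(mx-mn<25)&(mx>60)&(mx<160)&(z>.066)&(z<.15)&(P[...,1]>.05),grip=box&(mx<60)&(z>.14)&(z<.21)&(P[...,1]<0)).items():
        m=cv2.morphologyEx(m0.astype(np.uint8),cv2.MORPH_CLOSE,np.ones((3,3)))
        nl,L,st,ce=cv2.connectedComponentsWithStats(m); 
        if nm=="deck": L=(L>0)*(P[...,0]<.72)*(abs(P[...,1]-.03)<.13); idx=[1]
        else: L=L*m0;idx=np.argsort(-st[1:,4])[:2]+1
        L=L*m0
        for i in idx:
            q=P[L==i]
            if len(q)<80: continue
            r=fit(q[:,:2]);vt=np.linalg.svd(q-q.mean(0),full_matrices=False)[2]
            print(n,nm,len(q),"rect",np.round(r[0],4),np.round(r[1],3),round(r[2],1),"mean",q.mean(0).round(4),"z",np.percentile(q[:,2],[1,50,99]).round(3),"ax",vt[0].round(3),"n",vt[2].round(3))
            a=np.radians(-15.2);F=q[:,:2]@np.array([[np.cos(a),-np.sin(a)],[np.sin(a),np.cos(a)]])
            print("   rot x",np.percentile(F[:,0],[.5,1,99,99.5]).round(4),"y",np.percentile(F[:,1],[.5,1,99,99.5]).round(4))
E
```

```text
scene deck 2350 rect [0.565  0.0494] [0.171 0.272] 75.1 mean [0.602  0.0313 0.0293] z [0.026 0.029 0.033] ax [ 0.968 -0.249 -0.002] n [-0.002  0.    -1.   ]
   rot x [0.4002 0.4023 0.6659 0.6664] y [0.1124 0.1245 0.2786 0.28  ]
scene white 1199 rect [0.5618 0.0615] [0.064 0.121] 74.9 mean [0.5641 0.0607 0.0512] z [0.048 0.051 0.055] ax [ 0.963 -0.271 -0.001] n [-0.001  0.    -1.   ]
   rot x [0.4671 0.4677 0.5849 0.5857] y [0.1751 0.1755 0.2377 0.238 ]
scene spare 168 rect [0.7076 0.204 ] [0.068 0.031] 24.8 mean [0.7086 0.2027 0.0228] z [0.02  0.023 0.026] ax [ 0.858  0.514 -0.001] n [ 0.021 -0.037 -0.999]
   rot x [0.5971 0.5987 0.6502 0.6505] y [0.3596 0.3599 0.4129 0.4131]
scene lid 2532 rect [0.6436 0.1253] [0.072 0.15 ] 76.9 mean [0.6461 0.1221 0.1019] z [0.067 0.102 0.142] ax [ 0.972 -0.236  0.019] n [ 0.192  0.739 -0.646]
   rot x [0.5159 0.5171 0.6611 0.6614] y [0.2552 0.2567 0.3222 0.323 ]
scene grip 442 rect [ 0.4726 -0.064 ] [0.087 0.018] 74.7 mean [ 0.4737 -0.0658  0.1822] z [0.171 0.183 0.189] ax [-0.269 -0.963 -0.009] n [ 0.72  -0.207  0.662]
   rot x [0.4639 0.4642 0.4
[... 702 characters left out ...]
3376 0.3829 0.3838]
top spare 236 rect [0.6923 0.2079] [0.043 0.08 ] 89.4 mean [0.6905 0.2064 0.0241] z [0.021 0.024 0.027] ax [-1.     0.029 -0.004] n [ 0.004 -0.004 -1.   ]
   rot x [0.571  0.5716 0.648  0.6481] y [0.3607 0.3609 0.4107 0.4111]
top lid 2351 rect [0.6444 0.124 ] [0.071 0.145] 76.1 mean [0.643  0.1233 0.1052] z [0.067 0.106 0.145] ax [-0.963  0.269  0.015] n [ 0.199  0.748 -0.634]
   rot x [0.5175 0.5181 0.66   0.6609] y [0.2555 0.2565 0.3217 0.3228]
top grip 545 rect [ 0.4698 -0.0628] [0.087 0.022] 74.6 mean [ 0.4696 -0.0625  0.1856] z [0.178 0.186 0.19 ] ax [-0.272 -0.962 -0.001] n [-0.064  0.017  0.998]
   rot x [0.459  0.4591 0.4805 0.4808] y [0.0195 0.0201 0.105  0.1055]
```

```bash
cat > st.py <<'E'
import numpy as np
from scipy.spatial.transform import Rotation as R
from workcell import get_state
def show():
    s=get_state();O=np.array([.5732,.0578]);a=np.radians(-15.4);u=np.array([np.cos(a),np.sin(a)]);v=np.array([-u[1],u[0]])
    d=s["tcp_pos"][:2]-O;M=R.from_rotvec(s["orientation"]).as_matrix()
    yaw=np.degrees(np.arctan2(M[1,0],M[0,0]));f=s["wrist_force"]
    print("t %.1f fix x %.4f y %.4f z %.4f yawerr %.2f"%(s["time_s"],d@u,d@v,s["tcp_pos"][2],yaw+15.4),"F fix",np.round([f[:2]@u,f[:2]@v,f[2]],1),"gap",round(s["finger_gap"],4))
show()
E
python3 -m handwheel '[{"dz":-0.01,"twist":0.12,"gripper":0},{"dz":-0.01,"twist":0.12,"gripper":0},{"dz":-0.01,"twist":0.12,"gripper":0},{"twist":0.12,"gripper":0},{"twist":0.12,"gripper":0},{"gripper":0},{"gripper":0}]' 40; python3 st.py
```

```text
t 0.1 fix x -0.2420 y -0.6416 z 0.2307 yawerr 34.24 F fix [ 0.  1. -0.] gap 0.0855schema error: expected keys dx, dy, dz, twist, gripper
```

All five keys are needed per row.

```bash
python3 -m handwheel '[{"dx":0,"dy":0,"dz":-0.01,"twist":0.12,"gripper":0},{"dx":0,"dy":0,"dz":-0.01,"twist":0.12,"gripper":0},{"dx":0,"dy":0,"dz":-0.01,"twist":0.12,"gripper":0},{"dx":0,"dy":0,"dz":0,"twist":0.12,"gripper":0},{"dx":0,"dy":0,"dz":0,"twist":0.12,"gripper":0},{"dx":0,"dy":0,"dz":0,"twist":0,"gripper":0},{"dx":0,"dy":0,"dz":0,"twist":0,"gripper":0}]' 40; python3 st.py
```

```text
time_s: 0.68
tcp_pos: [0.1695, -0.4967, 0.261]
orientation: [-3.113, 0.419, 0.0]
wrist_force: [0.4, -0.1, -0.7]
finger_gap: 0.0005
grip_force: 0.0
t 0.7 fix x -0.2419 y -0.6418 z 0.2610 yawerr 0.07 F fix [ 0.4 -0.  -0.7] gap 0.0005
```

```bash
python3 -m handwheel '[{"dx":0.007,"dy":-0.032,"dz":0,"twist":0,"gripper":0},{"dx":0.007,"dy":-0.032,"dz":0,"twist":0,"gripper":0},{"dx":0.007,"dy":-0.032,"dz":0,"twist":0,"gripper":0},{"dx":0.007,"dy":-0.032,"dz":0,"twist":0,"gripper":0},{"dx":0.007,"dy":-0.032,"dz":0,"twist":0,"gripper":0},{"dx":0.007,"dy":-0.032,"dz":0,"twist":0,"gripper":0},{"dx":0.007,"dy":-0.032,"dz":0,"twist":0,"gripper":0},{"dx":0.007,"dy":-0.032,"dz":0,"twist":0,"gripper":0},{"dx":0.007,"dy":-0.032,"dz":0,"twist":0,"gripper":0},{"dx":0.007,"dy":-0.032,"dz":0,"twist":0,"gripper":0},{"dx":0.007,"dy":-0.032,"dz":0,"twist":0,"gripper":0},{"dx":0.007,"dy":-0.032,"dz":0,"twist":0,"gripper":0},{"dx":0.007,"dy":-0.032,"dz":0,"twist":0,"gripper":0},{"dx":0.007,"dy":-0.032,"dz":0,"twist":0,"gripper":0},{"dx":0.007,"dy":-0.032,"dz":0,"twist":0,"gripper":0},{"dx":0.007,"dy":-0.032,"dz":0,"twist":0,"gripper":0},{"dx":0.007,"dy":-0.032,"dz":0,"twist":0,"gripper":0},{"dx":0.007,"dy":-0.032,"dz":0,"twist":0,"gripper":0},{"dx":0.007,"dy":-0.032,"dz":0,"twist":0,"gripper":0},{"dx":0.004,"dy":-0.03,"dz":0,"twist":0,"gripper":0}]'; python3 st.py
```

```text
time_s: 2.35
tcp_pos: [0.4731, 0.0829, 0.261]
orientation: [3.114, -0.418, -0.0]
wrist_force: [-0.9, -0.7, -0.1]
finger_gap: 0.0003
grip_force: 0.0
t 2.4 fix x -0.1031 y -0.0024 z 0.2610 yawerr 0.12 F fix [-0.7 -0.9 -0.1] gap 0.0003
```

```bash
python3 -m handwheel '[{"dx":0,"dy":-0.0024,"dz":0.036,"twist":0,"gripper":0},{"dx":0,"dy":0,"dz":0.036,"twist":0,"gripper":0},{"dx":0,"dy":0,"dz":0.036,"twist":0,"gripper":0},{"dx":0,"dy":0,"dz":0.036,"twist":0,"gripper":0},{"dx":0,"dy":0,"dz":0.036,"twist":0,"gripper":0},{"dx":0,"dy":0,"dz":0.02,"twist":0,"gripper":0},{"dx":0,"dy":0,"dz":0.015,"twist":0,"gripper":0},{"dx":0,"dy":0,"dz":0.005,"twist":0,"gripper":0},{"dx":0,"dy":0,"dz":0,"twist":0,"gripper":0}]'; python3 st.py
python3 -m handwheel '[{"dx":0.005,"dy":0,"dz":0,"twist":0,"gripper":0},{"dx":0.005,"dy":0,"dz":0,"twist":0,"gripper":0},{"dx":0.005,"dy":0,"dz":0,"twist":0,"gripper":0},{"dx":0.005,"dy":0,"dz":0,"twist":0,"gripper":0},{"dx":0.004,"dy":0,"dz":0,"twist":0,"gripper":0},{"dx":0.004,"dy":0,"dz":0,"twist":0,"gripper":0},{"dx":0.004,"dy":0,"dz":0,"twist":0,"gripper":0},{"dx":0.004,"dy":0,"dz":0,"twist":0,"gripper":0},{"dx":0.004,"dy":0,"dz":0,"twist":0,"gripper":0},{"dx":0.004,"dy":0,"dz":0,"twist":0,"gripper":0}]'; python3 st.py
```

```text
time_s: 3.1
tcp_pos: [0.4723, 0.0833, 0.0401]
orientation: [3.113, -0.421, -0.005]
wrist_force: [0.0, 0.2, 0.0]
finger_gap: 0.0001
grip_force: 0.0
t 3.1 fix x -0.1041 y -0.0022 z 0.0401 yawerr -0.00 F fix [-0.   0.2  0. ] gap 0.0001
time_s: 3.93
tcp_pos: [0.5156, 0.0715, 0.0413]
orientation: [3.113, -0.425, -0.001]
wrist_force: [-3.7, 1.8, 4.1]
finger_gap: 0.0003
grip_force: 2.2
t 3.9 fix x -0.0591 y -0.0020 z 0.0413 yawerr -0.13 F fix [-4.1  0.7  4.1] gap 0.0003
```

Pushing the cell (about 4 N). Continuing the remaining ~38 mm, slowing at the end.

```bash
python3 -m handwheel '[{"dx":0.004,"dy":0,"dz":0,"twist":0,"gripper":0},{"dx":0.004,"dy":0,"dz":0,"twist":0,"gripper":0},{"dx":0.004,"dy":0,"dz":0,"twist":0,"gripper":0},{"dx":0.004,"dy":0,"dz":0,"twist":0,"gripper":0},{"dx":0.004,"dy":0,"dz":0,"twist":0,"gripper":0},{"dx":0.004,"dy":0,"dz":0,"twist":0,"gripper":0},{"dx":0.002,"dy":0,"dz":0,"twist":0,"gripper":0},{"dx":0.002,"dy":0,"dz":0,"twist":0,"gripper":0},{"dx":0.002,"dy":0,"dz":0,"twist":0,"gripper":0},{"dx":0.002,"dy":0,"dz":0,"twist":0,"gripper":0}]'; python3 st.py
python3 -m handwheel '[{"dx":0.001,"dy":0,"dz":0,"twist":0,"gripper":0},{"dx":0.001,"dy":0,"dz":0,"twist":0,"gripper":0}]'; python3 st.py
python3 -m handwheel '[{"dx":0.001,"dy":0,"dz":0,"twist":0,"gripper":0},{"dx":0.001,"dy":0,"dz":0,"twist":0,"gripper":0}]'; python3 st.py
```

```text
time_s: 4.77
tcp_pos: [0.5464, 0.063, 0.0412]
orientation: [3.113, -0.425, -0.0]
wrist_force: [-4.1, 0.4, 1.3]
finger_gap: 0.0002
grip_force: 1.7
t 4.8 fix x -0.0272 y -0.0021 z 0.0412 yawerr -0.14 F fix [-4.  -0.7  1.3] gap 0.0002
time_s: 4.93
tcp_pos: [0.5484, 0.0625, 0.0412]
orientation: [3.113, -0.425, 0.0]
wrist_force: [-3.0, 0.3, 2.0]
finger_gap: -0.0001
grip_force: 1.7
t 4.9 fix x -0.0252 y -0.0021 z 0.0412 yawerr -0.14 F fix [-3.  -0.5  2. ] gap -0.0001
time_s: 5.1
tcp_pos: [0.5502, 0.0619, 0.0412]
orientation: [3.113, -0.425, 0.0]
wrist_force: [-2.8, 1.3, 2.1]
finger_gap: 0.0
grip_force: 1.4
t 5.1 fix x -0.0232 y -0.0021 z 0.0412 yawerr -0.14 F fix [-3.   0.6  2.1] gap 0.0
```

```bash
for i in 1 2; do python3 -m handwheel '[{"dx":0.001,"dy":0,"dz":0,"twist":0,"gripper":0},{"dx":0.001,"dy":0,"dz":0,"twist":0,"gripper":0}]'>/dev/null; python3 st.py; done
```

```text
t 5.3 fix x -0.0226 y -0.0021 z 0.0412 yawerr -0.14 F fix [-9.8  0.9  7.5] gap -0.0
t 5.4 fix x -0.0225 y -0.0021 z 0.0411 yawerr -0.13 F fix [-16.    0.7  13. ] gap -0.0
```

```bash
python3 -m handwheel '[{"dx":0,"dy":0,"dz":0,"twist":0,"gripper":0},{"dx":0,"dy":0,"dz":0,"twist":0,"gripper":0},{"dx":0,"dy":0,"dz":0,"twist":0,"gripper":0},{"dx":-0.006,"dy":0,"dz":0,"twist":0,"gripper":0},{"dx":-0.008,"dy":0,"dz":0,"twist":0,"gripper":0},{"dx":0,"dy":0,"dz":-0.03,"twist":0,"gripper":0},{"dx":0,"dy":0,"dz":-0.036,"twist":0,"gripper":0},{"dx":0,"dy":0,"dz":-0.036,"twist":0,"gripper":0},{"dx":0,"dy":0,"dz":-0.036,"twist":0,"gripper":0},{"dx":0,"dy":0,"dz":-0.036,"twist":0,"gripper":0},{"dx":0,"dy":0,"dz":-0.036,"twist":0,"gripper":0},{"dx":0.017,"dy":-0.032,"dz":0,"twist":0,"gripper":0},{"dx":0.017,"dy":-0.032,"dz":0,"twist":0,"gripper":0},{"dx":0.017,"dy":-0.032,"dz":0,"twist":0,"gripper":0},{"dx":0.017,"dy":-0.032,"dz":0,"twist":0,"gripper":0},{"dx":0.017,"dy":-0.032,"dz":0,"twist":0,"gripper":0},{"dx":0,"dy":0,"dz":0,"twist":0,"gripper":0},{"dx":0,"dy":0,"dz":0,"twist":0,"gripper":0}]'; python3 st.py
python3 - <<'E'
from workcell import snapshot
from h import *
s=snapshot("top");cv2.imwrite("pics/top1.png",s["img"][:,:,::-1])
s=snapshot("scene");cv2.imwrite("pics/s1.png",s["img"][80:320,160:480,::-1].repeat(2,0).repeat(2,1))
E
```

```text
time_s: 6.93
tcp_pos: [0.666, 0.1974, 0.2491]
orientation: [3.112, -0.422, -0.002]
wrist_force: [-0.3, -0.2, -0.2]
finger_gap: -0.0003
grip_force: 0.0
t 6.9 fix x 0.0524 y 0.1592 z 0.2491 yawerr -0.03 F fix [-0.3 -0.3 -0.2] gap -0.0003
```

View pics/s1.png

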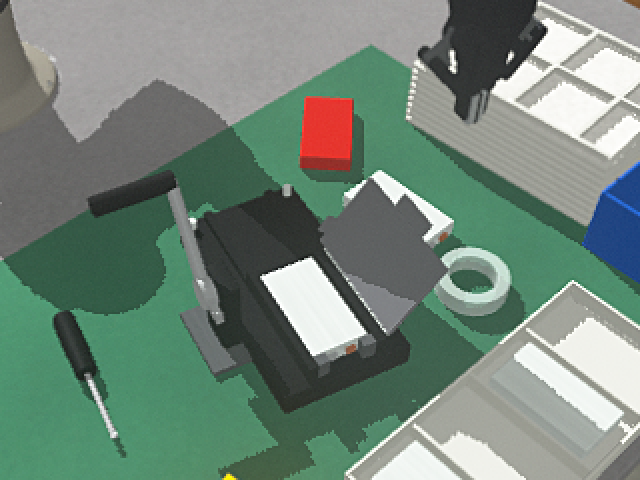

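```bash
python3 -m handwheel '[{"dx":0,"dy":0,"dz":0.034,"twist":0,"gripper":0},{"dx":0,"dy":0,"dz":0.034,"twist":0,"gripper":0},{"dx":0,"dy":0,"dz":0.034,"twist":0,"gripper":0},{"dx":0,"dy":0,"dz":0.02,"twist":0,"gripper":0},{"dx":0,"dy":0.008,"dz":0,"twist":0,"gripper":0},{"dx":0,"dy":0.008,"dz":0,"twist":0,"gripper":0},{"dx":0,"dy":0.008,"dz":0,"twist":0,"gripper":0},{"dx":0,"dy":0.008,"dz":0,"twist":0,"gripper":0},{"dx":0,"dy":0.008,"dz":0,"twist":0,"gripper":0},{"dx":0,"dy":0.008,"dz":0,"twist":0,"gripper":0}]'; python3 st.py

```

```text
time_s: 7.87
tcp_pos: [0.6565, 0.1574, 0.141]
orientation: [-3.095, 0.421, -0.027]
wrist_force: [-6.8, 32.8, 45.6]
finger_gap: -0.0004
grip_force: 22.3
t 7.9 fix x 0.0539 y 0.1181 z 0.1410 yawerr -0.09 F fix [-15.3  29.8  45.6] gap -0.0004
```

```bash
python3 -m handwheel '[{"dx":0,"dy":-0.012,"dz":0,"twist":0,"gripper":0},{"dx":0,"dy":-0.015,"dz":0,"twist":0,"gripper":0},{"dx":0,"dy":-0.015,"dz":0,"twist":0,"gripper":0},{"dx":0,"dy":0,"dz":0,"twist":0,"gripper":0},{"dx":0,"dy":0,"dz":0,"twist":0,"gripper":0}]'; python3 st.py
python3 - <<'E'
from workcell import snapshot
from h import *
s=snapshot("scene");P=cloud(s);im=s["img"].astype(int);mx=im.max(2);mn=im.min(2)
O=np.array([.5732,.0578]);a=np.radians(-15.4);u=np.array([np.cos(a),np.sin(a)]);v=np.array([-u[1],u[0]])
X=(P[...,:2]-O)@u;Y=(P[...,:2]-O)@v;Z=P[...,2]
for lo,hi in((.03,.07),(.08,.12)):
    m=(s["depth"]>0)&(mx-mn<25)&(mx>60)&(mx<160)&(X>lo)&(X<hi)&(Y>.04)&(Y<.135)&(Z>.06)&(Z<.2)
    for b in np.arange(.05,.135,.01):
        k=m&(abs(Y-b)<.005)
        if k.sum()>4: print(lo,round(b,3),k.sum(),np.percentile(Z[k],[5,50,95]).round(3))
cv2.imwrite("pics/s2.png",s["img"][100:260,280:480,::-1].repeat(3,0).repeat(3,1))
E
```

```text
time_s: 8.28
tcp_pos: [0.6643, 0.1898, 0.1314]
orientation: [-3.112, 0.424, -0.005]
wrist_force: [0.3, 0.5, 0.2]
finger_gap: 0.0
grip_force: 0.0
t 8.3 fix x 0.0528 y 0.1515 z 0.1314 yawerr -0.11 F fix [0.1 0.5 0.2] gap 0.0
0.03 0.05 91 [0.061 0.067 0.075]
0.03 0.06 131 [0.074 0.084 0.093]
0.03 0.07 138 [0.092 0.102 0.111]
0.03 0.08 138 [0.111 0.12  0.129]
0.03 0.09 138 [0.129 0.137 0.144]
0.03 0.1 102 [0.143 0.15  0.155]
0.08 0.05 107 [0.061 0.067 0.075]
0.08 0.06 141 [0.074 0.084 0.092]
0.08 0.07 148 [0.091 0.101 0.111]
0.08 0.08 152 [0.11  0.119 0.128]
0.08 0.09 121 [0.128 0.135 0.14 ]
0.08 0.1 6 [0.136 0.137 0.139]
```

View pics/s2.png

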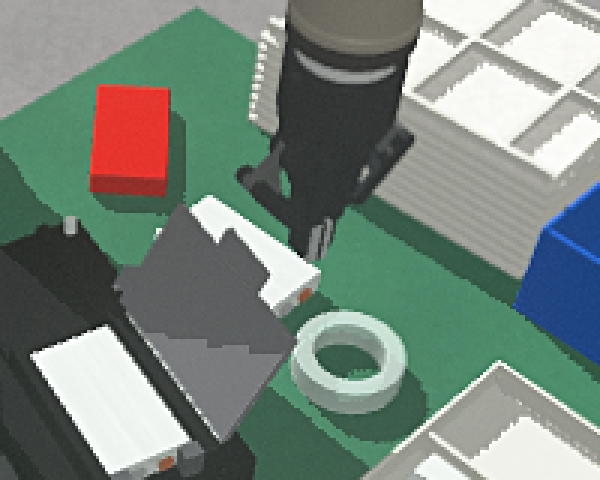

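```bash
python3 -c "
from workcell import get_state;print(get_state()['joint_positions'])"
python3 -m handwheel '[{"dx":0,"dy":-0.01,"dz":-0.03,"twist":0,"gripper":0},{"dx":0,"dy":0,"dz":-0.03,"twist":0,"gripper":0},{"dx":0,"dy":0,"dz":0,"twist":-0.12,"gripper":0},{"dx":0,"dy":0,"dz":0,"twist":-0.12,"gripper":0},{"dx":0,"dy":0,"dz":0,"twist":-0.12,"gripper":0},{"dx":0,"dy":0,"dz":0,"twist":-0.12,"gripper":0},{"dx":0,"dy":0,"dz":0,"twist":-0.12,"gripper":0},{"dx":0,"dy":0,"dz":0,"twist":-0.12,"gripper":0},{"dx":0,"dy":0,"dz":0,"twist":-0.12,"gripper":0},{"dx":0,"dy":0,"dz":0,"twist":-0.12,"gripper":0},{"dx":0,"dy":0,"dz":0,"twist":-0.12,"gripper":0},{"dx":0,"dy":0,"dz":0,"twist":-0.12,"gripper":0},{"dx":0,"dy":0,"dz":0,"twist":-0.12,"gripper":0},{"dx":0,"dy":0,"dz":0,"twist":-0.12,"gripper":0},{"dx":0,"dy":0,"dz":0,"twist":-0.12,"gripper":0},{"dx":0,"dy":0,"dz":0,"twist":-0.01,"gripper":0},{"dx":0,"dy":0,"dz":0.03,"twist":0,"gripper":0},{"dx":0,"dy":0,"dz":0.03,"twist":0,"gripper":0},{"dx":0,"dy":0,"dz":0,"twist":0,"gripper":0}]'; python3 st.py
```

```text
[ 1.67017534e-01  7.27596968e-01  1.14298720e+00 -6.51210320e-04
  1.26877462e+00  2.00944566e+00]
time_s: 9.92
tcp_pos: [0.6631, 0.1981, 0.1233]
orientation: [-2.502, -1.892, 0.015]
wrist_force: [-1.2, 0.4, -2.2]
finger_gap: -0.0002
grip_force: 0.0
t 9.9 fix x 0.0494 y 0.1592 z 0.1233 yawerr 89.58 F fix [-1.2  0.1 -2.2] gap -0.0002
```

```bash
python3 -m handwheel '[{"dx":-0.015,"dy":0,"dz":0,"twist":0,"gripper":0},{"dx":-0.015,"dy":0,"dz":0,"twist":0,"gripper":0},{"dx":-0.008,"dy":0,"dz":0,"twist":0,"gripper":0},{"dx":-0.006,"dy":0,"dz":0,"twist":0,"gripper":0},{"dx":-0.006,"dy":0,"dz":0,"twist":0,"gripper":0}]'; python3 st.py
python3 -m handwheel '[{"dx":-0.006,"dy":0,"dz":0,"twist":0,"gripper":0},{"dx":-0.006,"dy":0,"dz":0,"twist":0,"gripper":0}]'; python3 st.py
```

```text
time_s: 10.33
tcp_pos: [0.6537, 0.1517, 0.1309]
orientation: [2.503, 1.897, 0.005]
wrist_force: [0.6, 4.2, 3.0]
finger_gap: -0.0
grip_force: 1.9
t 10.3 fix x 0.0527 y 0.1119 z 0.1309 yawerr 89.73 F fix [-0.5  4.2  3. ] gap -0.0
time_s: 10.5
tcp_pos: [0.6502, 0.1405, 0.1303]
orientation: [2.501, 1.9, 0.003]
wrist_force: [0.6, 3.4, 1.9]
finger_gap: -0.0001
grip_force: 1.5
t 10.5 fix x 0.0523 y 0.1001 z 0.1303 yawerr 89.82 F fix [-0.3  3.5  1.9] gap -0.0001
```

```bash
python3 -m handwheel '[{"dx":-0.007,"dy":0,"dz":0,"twist":0,"gripper":0},{"dx":-0.007,"dy":0,"dz":0,"twist":0,"gripper":0},{"dx":-0.007,"dy":0,"dz":0,"twist":0,"gripper":0},{"dx":-0.007,"dy":0,"dz":0,"twist":0,"gripper":0},{"dx":-0.007,"dy":0,"dz":0,"twist":0,"gripper":0},{"dx":-0.007,"dy":0,"dz":0,"twist":0,"gripper":0}]'; python3 st.py
python3 -m handwheel '[{"dx":-0.007,"dy":0,"dz":0,"twist":0,"gripper":0},{"dx":-0.007,"dy":0,"dz":0,"twist":0,"gripper":0},{"dx":-0.007,"dy":0,"dz":0,"twist":0,"gripper":0},{"dx":-0.007,"dy":0,"dz":0,"twist":0,"gripper":0},{"dx":-0.007,"dy":0,"dz":0,"twist":0,"gripper":0},{"dx":-0.007,"dy":0,"dz":0,"twist":0,"gripper":0},{"dx":-0.005,"dy":0,"dz":0,"twist":0,"gripper":0}]'; python3 st.py
```

```text
time_s: 11.0
tcp_pos: [0.6381, 0.099, 0.1292]
orientation: [-2.502, -1.899, 0.0]
wrist_force: [0.4, 2.0, 0.1]
finger_gap: -0.0001
grip_force: 1.2
t 11.0 fix x 0.0516 y 0.0570 z 0.1292 yawerr 89.80 F fix [-0.1  2.   0.1] gap -0.0001
time_s: 11.58
tcp_pos: [0.6256, 0.0534, 0.1293]
orientation: [2.502, 1.899, -0.0]
wrist_force: [0.0, 1.2, 0.5]
finger_gap: -0.0
grip_force: 0.6
t 11.6 fix x 0.0517 y 0.0097 z 0.1293 yawerr 89.79 F fix [-0.3  1.2  0.5] gap -0.0
```

```bash
python3 -m handwheel '[{"dx":-0.005,"dy":0,"dz":0.007,"twist":0,"gripper":0},{"dx":-0.005,"dy":0,"dz":0.007,"twist":0,"gripper":0},{"dx":-0.005,"dy":0,"dz":0.007,"twist":0,"gripper":0},{"dx":-0.003,"dy":0,"dz":0.007,"twist":0,"gripper":0},{"dx":0,"dy":0,"dz":0.007,"twist":0,"gripper":0}]'; python3 st.py
python3 -m handwheel '[{"dx":0,"dy":0,"dz":0.006,"twist":0,"gripper":0},{"dx":0,"dy":0,"dz":0.006,"twist":0,"gripper":0},{"dx":0,"dy":0,"dz":0.005,"twist":0,"gripper":0},{"dx":0,"dy":0,"dz":0.005,"twist":0,"gripper":0}]'; python3 st.py
```

```text
time_s: 12.0
tcp_pos: [0.6205, 0.0362, 0.0932]
orientation: [-2.503, -1.899, 0.002]
wrist_force: [-0.8, 0.6, 2.1]
finger_gap: -0.0002
grip_force: 0.7
t 12.0 fix x 0.0514 y -0.0082 z 0.0932 yawerr 89.78 F fix [-1.   0.4  2.1] gap -0.0002
time_s: 12.33
tcp_pos: [0.6209, 0.0372, 0.0716]
orientation: [-2.502, -1.9, 0.001]
wrist_force: [0.0, -0.5, 1.1]
finger_gap: 0.0001
grip_force: 0.7
t 12.3 fix x 0.0514 y -0.0072 z 0.0716 yawerr 89.83 F fix [ 0.1 -0.5  1.1] gap 0.0001
```

```bash
python3 -m handwheel '[{"dx":0,"dy":0,"dz":0.004,"twist":0,"gripper":0},{"dx":0,"dy":0,"dz":0.003,"twist":0,"gripper":0},{"dx":0,"dy":0,"dz":0.002,"twist":0,"gripper":0}]'>/dev/null; python3 st.py
for i in 1 2; do python3 -m handwheel '[{"dx":0,"dy":0,"dz":0.001,"twist":0,"gripper":0},{"dx":0,"dy":0,"dz":0.001,"twist":0,"gripper":0}]'>/dev/null; python3 st.py;done
```

```text
t 12.6 fix x 0.0514 y -0.0073 z 0.0628 yawerr 89.82 F fix [-0.2 -1.2  1.1] gap -0.0
t 12.8 fix x 0.0515 y -0.0073 z 0.0620 yawerr 89.82 F fix [-5.5 -1.6 12.4] gap 0.0001
t 12.9 fix x 0.0516 y -0.0072 z 0.0619 yawerr 89.83 F fix [-8.9 -3.8 23.9] gap -0.0003
```

```bash
python3 -m handwheel '[{"dx":0,"dy":0,"dz":0,"twist":0,"gripper":0},{"dx":0,"dy":0,"dz":-0.02,"twist":0,"gripper":0},{"dx":0,"dy":0,"dz":-0.036,"twist":0,"gripper":0},{"dx":0,"dy":0,"dz":-0.036,"twist":0,"gripper":0},{"dx":0,"dy":0,"dz":-0.036,"twist":0,"gripper":0},{"dx":0,"dy":0,"dz":-0.036,"twist":0,"gripper":0},{"dx":0,"dy":0,"dz":-0.036,"twist":0,"gripper":0.8},{"dx":0,"dy":0,"dz":0,"twist":0,"gripper":0.8},{"dx":0,"dy":0,"dz":0,"twist":0,"gripper":0.8}]' 60; python3 st.py
python3 - <<'E'
from workcell import snapshot
from h import *
O=np.array([.5732,.0578]);a=np.radians(-15.4);u=np.array([np.cos(a),np.sin(a)]);v=np.array([-u[1],u[0]])
for n in("scene","top"):
    s=snapshot(n);P=cloud(s);im=s["img"].astype(int);mx=im.max(2);mn=im.min(2)
    X=(P[...,:2]-O)@u;Y=(P[...,:2]-O)@v;Z=P[...,2];ok=s["depth"]>0
    m=ok&(mx<70)&(Z>.15)&(Z<.2)&(Y<-.09)&(Y>-.22)&(abs(X+.07)<.05)
    print(n,"grip",m.sum(),[np.percentile(q[m],[1,50,99]).round(4) for q in(X,Y,Z)])
    m=ok&(mx-mn<25)&(mx>60)&(mx<170)&(X>0)&(X<.11)
    for b in(.03,0,-.03): k=m&(abs(Y-b)<.008)&(Z>.02)&(Z<.12);print(b,k.sum(),np.median(Z[k]) if k.any() else 0)
    cv2.imwrite(f"pics/{n}3.png",s["img"][130:320,190:390,::-1].repeat(3,0).repeat(3,1))
E
```

```text
time_s: 13.67
tcp_pos: [0.622, 0.0373, 0.2621]
orientation: [2.499, 1.898, 0.007]
wrist_force: [0.2, -0.4, -0.8]
finger_gap: 0.0358
grip_force: 0.0
t 13.7 fix x 0.0525 y -0.0068 z 0.2621 yawerr 89.83 F fix [ 0.3 -0.3 -0.8] gap 0.0358
scene grip 465 [array([-0.0742, -0.0621, -0.0572]), array([-0.1873, -0.1451, -0.1015]), array([0.1703, 0.1831, 0.1891])]
0.03 306 0.061369614229301
0 315 0.06142337878898848
-0.03 327 0.061434310692830285
top grip 559 [array([-0.0784, -0.0678, -0.0569]), array([-0.1865, -0.1439, -0.101 ]), array([0.1767, 0.1863, 0.19  ])]
0.03 62 0.06314629261535985
0 276 0.06277384965226075
-0.03 0 0
```

View pics/scene3.png

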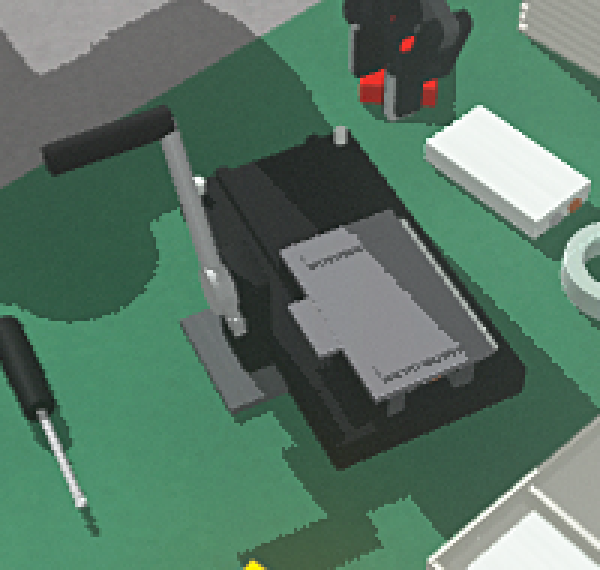

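```bash
python3 -m handwheel '[{"dx":-0.024,"dy":-0.02,"dz":0,"twist":0,"gripper":0.8},{"dx":-0.024,"dy":-0.02,"dz":0,"twist":0,"gripper":0.8},{"dx":-0.024,"dy":-0.02,"dz":0,"twist":0,"gripper":0.8},{"dx":-0.024,"dy":-0.02,"dz":0,"twist":0,"gripper":0.8},{"dx":-0.024,"dy":-0.02,"dz":0,"twist":0,"gripper":0.8},{"dx":-0.024,"dy":-0.02,"dz":0,"twist":0,"gripper":0.8},{"dx":0,"dy":0,"dz":0,"twist":0,"gripper":0.8},{"dx":0,"dy":0,"dz":0,"twist":0,"gripper":0.8},{"dx":0,"dy":0,"dz":0,"twist":0,"gripper":0.8}]'; python3 st.py
```

```text
time_s: 14.52
tcp_pos: [0.4667, -0.0692, 0.2585]
orientation: [-2.502, -1.898, 0.001]
wrist_force: [-0.4, -0.4, 0.2]
finger_gap: 0.0683
grip_force: 0.0
t 14.5 fix x -0.0689 y -0.1507 z 0.2585 yawerr 89.79 F fix [-0.2 -0.5  0.2] gap 0.0683
```

Descend 100 mm around the grip, with a small x correction, then close.

```bash
python3 -m handwheel '[{"dx":0,"dy":0.001,"dz":0.02,"twist":0,"gripper":0.8},{"dx":0,"dy":0,"dz":0.02,"twist":0,"gripper":0.8},{"dx":0,"dy":0,"dz":0.02,"twist":0,"gripper":0.8},{"dx":0,"dy":0,"dz":0.02,"twist":0,"gripper":0.8},{"dx":0,"dy":0,"dz":0.015,"twist":0,"gripper":0.8},{"dx":0,"dy":0,"dz":0.004,"twist":0,"gripper":0.8},{"dx":0,"dy":0,"dz":0,"twist":0,"gripper":0.8}]'; python3 st.py
python3 -m handwheel '[{"dx":0,"dy":0,"dz":0,"twist":0,"gripper":0.2},{"dx":0,"dy":0,"dz":0,"twist":0,"gripper":0.2},{"dx":0,"dy":0,"dz":0,"twist":0,"gripper":0},{"dx":0,"dy":0,"dz":0,"twist":0,"gripper":0},{"dx":0,"dy":0,"dz":0,"twist":0,"gripper":0},{"dx":0,"dy":0,"dz":0,"twist":0,"gripper":0},{"dx":0,"dy":0,"dz":0,"twist":0,"gripper":0},{"dx":0,"dy":0,"dz":0,"twist":0,"gripper":0}]' 60; python3 st.py
```

```text
time_s: 15.1
tcp_pos: [0.4675, -0.0689, 0.1588]
orientation: [-2.499, -1.899, 0.003]
wrist_force: [-0.3, 0.3, -0.1]
finger_gap: 0.0687
grip_force: 0.0
t 15.1 fix x -0.0683 y -0.1502 z 0.1588 yawerr 89.87 F fix [-0.4  0.2 -0.1] gap 0.0687
time_s: 15.77
tcp_pos: [0.467, -0.0694, 0.1613]
orientation: [-2.501, -1.9, 0.001]
wrist_force: [-4.4, 2.1, 7.1]
finger_gap: 0.0199
grip_force: 58.6
t 15.8 fix x -0.0686 y -0.1508 z 0.1613 yawerr 89.83 F fix [-4.8  0.9  7.1] gap 0.0199
```

```bash
python3 -m handwheel '[{"dx":0,"dy":-0.0039,"dz":0.0035,"twist":0,"gripper":0},{"dx":0,"dy":-0.0038,"dz":0.0036,"twist":0,"gripper":0},{"dx":0,"dy":-0.0036,"dz":0.0038,"twist":0,"gripper":0},{"dx":0,"dy":-0.0035,"dz":0.0039,"twist":0,"gripper":0},{"dx":0,"dy":-0.0033,"dz":0.0041,"twist":0,"gripper":0},{"dx":0,"dy":-0.0031,"dz":0.0042,"twist":0,"gripper":0}]'; python3 st.py
python3 -m handwheel '[{"dx":0,"dy":-0.0028,"dz":0.0044,"twist":0,"gripper":0},{"dx":0,"dy":-0.0028,"dz":0.0044,"twist":0,"gripper":0},{"dx":0,"dy":-0.0024,"dz":0.0046,"twist":0,"gripper":0},{"dx":0,"dy":-0.0024,"dz":0.0047,"twist":0,"gripper":0},{"dx":0,"dy":-0.002,"dz":0.0048,"twist":0,"gripper":0},{"dx":0,"dy":-0.002,"dz":0.0049,"twist":0,"gripper":0}]'; python3 st.py
```

```text
time_s: 16.27
tcp_pos: [0.4492, -0.0645, 0.1395]
orientation: [2.498, 1.896, 0.006]
wrist_force: [2.4, -0.4, 5.7]
finger_gap: 0.0199
grip_force: 61.8
t 16.3 fix x -0.0871 y -0.1509 z 0.1395 yawerr 89.82 F fix [2.5 0.3 5.7] gap 0.0199
time_s: 16.77
tcp_pos: [0.4351, -0.0606, 0.1113]
orientation: [2.498, 1.897, 0.005]
wrist_force: [-2.2, 0.4, 12.3]
finger_gap: 0.0197
grip_force: 66.6
t 16.8 fix x -0.1017 y -0.1509 z 0.1113 yawerr 89.82 F fix [-2.2 -0.2 12.3] gap 0.0197
```

```bash
python3 -m handwheel '[{"dx":0,"dy":-0.0016,"dz":0.005,"twist":0,"gripper":0},{"dx":0,"dy":-0.0016,"dz":0.005,"twist":0,"gripper":0},{"dx":0,"dy":-0.0012,"dz":0.0051,"twist":0,"gripper":0},{"dx":0,"dy":-0.0011,"dz":0.0051,"twist":0,"gripper":0},{"dx":0,"dy":-0.0008,"dz":0.0052,"twist":0,"gripper":0},{"dx":0,"dy":-0.0006,"dz":0.0052,"twist":0,"gripper":0}]'; python3 st.py
python3 -m handwheel '[{"dx":0,"dy":-0.0003,"dz":0.005,"twist":0,"gripper":0},{"dx":0,"dy":-0.0002,"dz":0.003,"twist":0,"gripper":0},{"dx":0,"dy":0,"dz":0.002,"twist":0,"gripper":0}]'; python3 st.py
```

```text
time_s: 17.27
tcp_pos: [0.4273, -0.0585, 0.0802]
orientation: [2.5, 1.899, 0.002]
wrist_force: [-5.5, 1.7, 14.7]
finger_gap: 0.0202
grip_force: 71.2
t 17.3 fix x -0.1097 y -0.1509 z 0.0802 yawerr 89.83 F fix [-5.7  0.2 14.7] gap 0.0202
time_s: 17.52
tcp_pos: [0.4262, -0.0582, 0.0699]
orientation: [2.501, 1.899, 0.001]
wrist_force: [-2.0, -0.2, 8.1]
finger_gap: 0.02
grip_force: 72.5
t 17.5 fix x -0.1109 y -0.1509 z 0.0699 yawerr 89.83 F fix [-1.9 -0.7  8.1] gap 0.02
```

```bash
for i in 1 2; do python3 -m handwheel '[{"dx":0,"dy":0,"dz":0.0015,"twist":0,"gripper":0},{"dx":0,"dy":0,"dz":0.0005,"twist":0,"gripper":0}]'>/dev/null; python3 st.py;done
```

```text
t 17.7 fix x -0.1110 y -0.1509 z 0.0678 yawerr 89.83 F fix [-5.  -1.3 10.9] gap 0.0202
t 17.9 fix x -0.1110 y -0.1509 z 0.0660 yawerr 89.83 F fix [-8.  -1.1 14.4] gap 0.0201
```

```bash
python3 -m handwheel '[{"dx":0,"dy":0,"dz":0.0015,"twist":0,"gripper":0},{"dx":0,"dy":0,"dz":0.0005,"twist":0,"gripper":0},{"dx":0,"dy":0,"dz":0,"twist":0,"gripper":0}]'>/dev/null; python3 st.py
python3 - <<'E'
from workcell import snapshot
from h import *
O=np.array([.5732,.0578]);a=np.radians(-15.4);u=np.array([np.cos(a),np.sin(a)]);v=np.array([-u[1],u[0]])
s=snapshot("scene");P=cloud(s);im=s["img"].astype(int);mx=im.max(2);mn=im.min(2)
X=(P[...,:2]-O)@u;Y=(P[...,:2]-O)@v;Z=P[...,2];ok=s["depth"]>0
m=ok&(Z>.05)&(Z<.13)&(Y<-.095)&(Y>-.12)
for b in np.arange(-.12,.03,.015):
    k=m&(abs(X-b)<.006)
    if k.sum()>3: print(round(b,3),k.sum(),np.percentile(Z[k],[5,50,95]).round(4))
m=ok&(mx<70)&(Y<-.165)&(Y>-.19)&(abs(X+.11)<.015)&(Z>.05)&(Z<.13);print("grip",m.sum(),np.percentile(Z[m],[50,95]) if m.any() else 0)
cv2.imwrite("pics/s4.png",s["img"][130:320,190:390,::-1].repeat(3,0).repeat(3,1))
E
```

```text
t 18.1 fix x -0.1110 y -0.1509 z 0.0642 yawerr 89.84 F fix [-7.9 -0.8 15.7] gap 0.0202
-0.12 8 [0.0947 0.0969 0.0994]
-0.105 64 [0.0864 0.0947 0.0993]
-0.09 29 [0.0888 0.0923 0.0955]
-0.075 27 [0.0875 0.0919 0.0946]
-0.06 29 [0.0855 0.0915 0.0942]
-0.045 31 [0.0878 0.0912 0.0951]
-0.03 34 [0.0863 0.0911 0.0932]
-0.015 28 [0.0876 0.0909 0.0944]
0.0 32 [0.0732 0.0963 0.1022]
0.015 71 [0.0575 0.0978 0.1023]
grip 110 [0.0946402  0.10006487]
```

View pics/s4.png

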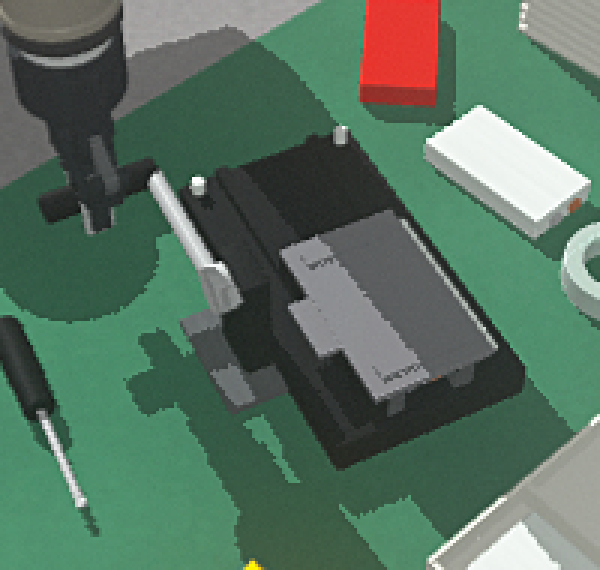

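```bash
python3 -m handwheel '[{"dx":0,"dy":0.0002,"dz":-0.003,"twist":0,"gripper":0},{"dx":0,"dy":0.0003,"dz":-0.005,"twist":0,"gripper":0},{"dx":0,"dy":0.0006,"dz":-0.0052,"twist":0,"gripper":0},{"dx":0,"dy":0.0008,"dz":-0.0052,"twist":0,"gripper":0},{"dx":0,"dy":0.0011,"dz":-0.0051,"twist":0,"gripper":0},{"dx":0,"dy":0.0012,"dz":-0.0051,"twist":0,"gripper":0},{"dx":0,"dy":0.0016,"dz":-0.005,"twist":0,"gripper":0},{"dx":0,"dy":0.0016,"dz":-0.005,"twist":0,"gripper":0},{"dx":0,"dy":0.002,"dz":-0.0049,"twist":0,"gripper":0},{"dx":0,"dy":0.002,"dz":-0.0048,"twist":0,"gripper":0}]'; python3 st.py
python3 -m handwheel '[{"dx":0,"dy":0.0024,"dz":-0.0047,"twist":0,"gripper":0},{"dx":0,"dy":0.0024,"dz":-0.0046,"twist":0,"gripper":0},{"dx":0,"dy":0.0028,"dz":-0.0044,"twist":0,"gripper":0},{"dx":0,"dy":0.0028,"dz":-0.0044,"twist":0,"gripper":0},{"dx":0,"dy":0.0031,"dz":-0.0042,"twist":0,"gripper":0},{"dx":0,"dy":0.0033,"dz":-0.0041,"twist":0,"gripper":0}]'; python3 st.py
```

```text
time_s: 18.98
tcp_pos: [0.4349, -0.0606, 0.1109]
orientation: [-2.498, -1.897, 0.006]
wrist_force: [-9.0, 0.8, 3.9]
finger_gap: 0.0203
grip_force: 66.5
t 19.0 fix x -0.1020 y -0.1508 z 0.1109 yawerr 89.83 F fix [-8.9 -1.6  3.9] gap 0.0203
time_s: 19.48
tcp_pos: [0.4478, -0.0641, 0.1369]
orientation: [-2.493, -1.894, 0.014]
wrist_force: [-21.7, 3.4, 14.3]
finger_gap: 0.0201
grip_force: 64.2
t 19.5 fix x -0.0886 y -0.1508 z 0.1369 yawerr 89.86 F fix [-21.8  -2.5  14.3] gap 0.0201
```

```bash
python3 -m handwheel '[{"dx":0,"dy":0.002,"dz":-0.0045,"twist":0,"gripper":0},{"dx":0,"dy":0.002,"dz":-0.0045,"twist":0,"gripper":0},{"dx":0,"dy":0.0025,"dz":-0.004,"twist":0,"gripper":0}]'; python3 st.py
```

```text
time_s: 19.73
tcp_pos: [0.4575, -0.0667, 0.1506]
orientation: [-2.499, -1.898, 0.005]
wrist_force: [-6.1, 0.9, -0.8]
finger_gap: 0.0201
grip_force: 60.0
t 19.7 fix x -0.0785 y -0.1508 z 0.1506 yawerr 89.83 F fix [-6.1 -0.7 -0.8] gap 0.0201
```

```bash
python3 -m handwheel '[{"dx":0,"dy":0.0033,"dz":-0.0025,"twist":0,"gripper":0},{"dx":0,"dy":0.0033,"dz":-0.0025,"twist":0,"gripper":0}]'; python3 st.py
python3 -m handwheel '[{"dx":0,"dy":0.0025,"dz":-0.002,"twist":0,"gripper":0},{"dx":0,"dy":0.0015,"dz":-0.0015,"twist":0,"gripper":0},{"dx":0,"dy":0,"dz":0,"twist":0,"gripper":0}]'>/dev/null; python3 st.py
```

```text
time_s: 19.9
tcp_pos: [0.462, -0.068, 0.1557]
orientation: [-2.496, -1.896, 0.01]
wrist_force: [-21.7, 4.8, 22.1]
finger_gap: 0.02
grip_force: 61.6
t 19.9 fix x -0.0738 y -0.1508 z 0.1557 yawerr 89.84 F fix [-22.2  -1.2  22.1] gap 0.02
t 20.1 fix x -0.0698 y -0.1508 z 0.1597 yawerr 89.85 F fix [-20.7  -1.6  19.6] gap 0.0205
```

```bash
python3 -m handwheel '[{"dx":0,"dy":0.001,"dz":-0.001,"twist":0,"gripper":0},{"dx":0,"dy":0.001,"dz":-0.0005,"twist":0,"gripper":0},{"dx":0,"dy":0,"dz":0,"twist":0,"gripper":0}]'>/dev/null; python3 st.py
cat > lev.py <<'E'
from h import *
from workcell import snapshot
O=np.array([.5732,.0578]);a=np.radians(-15.4);u=np.array([np.cos(a),np.sin(a)]);v=np.array([-u[1],u[0]])
for s in (np.load("scene0.npz"),snapshot("scene")):
    P=cloud(s);X=(P[...,:2]-O)@u;Y=(P[...,:2]-O)@v;Z=P[...,2];im=s["img"].astype(int)
    m=(s["depth"]>0)&(im.max(2)>80)&(Y<-.09)&(Y>-.115)&(Z>.08)&(Z<.19)&(X>-.06)&(X<-.01)
    print(m.sum(),"arm angle deg",np.degrees(np.arctan(-np.polyfit(X[m],Z[m],1)[0])),np.polyval(np.polyfit(X[m],Z[m],1),-.035))
E
python3 lev.py
```

```text
t 20.4 fix x -0.0688 y -0.1508 z 0.1607 yawerr 89.85 F fix [-21.3  -1.9  17.1] gap 0.0202
262 arm angle deg 49.86349691530359 0.14301762217854408
256 arm angle deg 50.15829148963651 0.14326332051267304
```

```bash
python3 -m handwheel '[{"dx":0,"dy":0,"dz":0,"twist":0,"gripper":0},{"dx":0,"dy":0,"dz":0,"twist":0,"gripper":0.5},{"dx":0,"dy":0,"dz":0,"twist":0,"gripper":0.8},{"dx":0,"dy":0,"dz":0,"twist":0,"gripper":0.8},{"dx":0,"dy":0,"dz":0,"twist":0,"gripper":0.8},{"dx":0,"dy":0,"dz":0,"twist":0,"gripper":0.8},{"dx":0,"dy":0,"dz":-0.02,"twist":0,"gripper":0.8},{"dx":0,"dy":0,"dz":-0.03,"twist":0,"gripper":0.8},{"dx":0,"dy":0,"dz":-0.03,"twist":0,"gripper":0.8},{"dx":0,"dy":0,"dz":-0.03,"twist":0,"gripper":0.8},{"dx":0,"dy":0,"dz":-0.02,"twist":0,"gripper":0.8},{"dx":0,"dy":0,"dz":0,"twist":0,"gripper":0.8},{"dx":0,"dy":0,"dz":0,"twist":0,"gripper":0.8},{"dx":0,"dy":0,"dz":0,"twist":0,"gripper":0.8}]'; python3 st.py; python3 lev.py
python3 - <<'E'
from workcell import snapshot
import cv2
s=snapshot("scene");cv2.imwrite("pics/s5.png",s["img"][:,:,::-1])
E
```

```text
time_s: 21.62
tcp_pos: [0.4715, -0.0707, 0.2896]
orientation: [-2.501, -1.899, 0.001]
wrist_force: [-0.3, 0.4, -0.4]
finger_gap: 0.0683
grip_force: 0.0
t 21.6 fix x -0.0639 y -0.1509 z 0.2896 yawerr 89.81 F fix [-0.4  0.4 -0.4] gap 0.0683
262 arm angle deg 49.86349691530359 0.14301762217854408
263 arm angle deg 49.76030456128936 0.14324239920225904
```

View pics/s5.png

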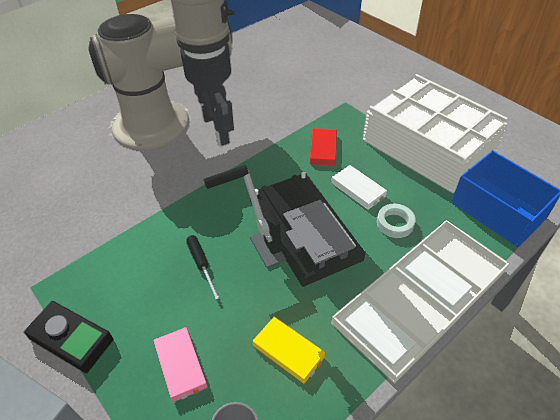

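The picture shows the lid shut at about (320,230), the lever at rest with its grip at (226,178) as at the start, the gripper clear above it, and the spare cell, tape roll and screwdriver where they were.

```bash
python3 -c "
from workcell import hand_in;print(hand_in())"
```

```text
the job is handed in; nothing more can be done
None
```

The job is handed in at about 22 s: by my force and camera checks, the cell is home, the lid is shut, the lever was pulled to its stop and eased back to rest, and the spare cell, tape roll and screwdriver look unmoved; `hand_in()` returned no verdict.

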